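# Sweep the black ferrules into the pan

## Robot

A 7-joint arm with a two-finger parallel gripper is mounted at the origin on a cart in front of the work surface, level with it; the furniture and walls round the work are solid. World frame = base frame: x ahead of the robot, y to its left, z up, the work surface at z = 0. Lengths are in m, angles in rad, forces in N, time in s.
With the tool pointing down it reaches from about 0.425 to 0.95 m from the base axis. Payload 4.7 kg.
Tool frame: the origin (TCP) lies on the centre line of the jaws, within the pads' length; the fingertips stand 8 mm ahead of it and the grasp point (between the pads) lies 11 mm behind it; z points along the fingers, y is the line along which they close (so a half turn about z gives the same grasp; the last joint's range is limited). The gripper opens to 87 mm and grips with 3 to 60 N. Pads are 19 mm wide; open, the fingers measure 117 mm over their backs; the gripper's body (75 mm by 190 mm) begins 51 mm behind the grasp point.
Start: joints at [-1.28, 0.469, -0.049, 1.532, 0.024, 1.141, -0.082], TCP at [0.212, 0.641, 0.231] pointing down, gripper open.
Joint ranges: [-2.59, 2.59], [-0.33, 1.99], [-1.39, 1.29], [0.1, 2.45], [-1.04, 4.18], [0.21, 1.99], [-2.66, 2.66]. Speed limits (rad/s): [2.57, 2.57, 3.14, 3.14, 3.14, 3.14, 3.14].

## Interface

Orientations are given as [roll, pitch, yaw] about the fixed x, y, z axes, in that order (R = Rz(yaw) Ry(pitch) Rx(roll)).
In Python, from plant import readout, optics, r gives the robot as it stands.
- The arm moves only by the tool step_arm, never from a script. Its argument "motion" is a list of rows, each a list of 5 numbers: the shift along the tool's x, y, z in cm, then the turn about the tool's z in units of 8 degrees (1.0 is 8 degrees), then the closure, from -1 (fully open) to 1 (shut). In form: [[dx, dy, dz, roll, jaw], ...]. A call has 1 to 8 rows; each row shifts and turns the commanded pose from where the row before left it, along the tool's axes as they then stand; what a row does not reach is not made up. A row lasts 1/10 s, in which the tool goes at most 50 mm and 8.59 degrees, less where a joint would pass 70% of its speed; a pose out of reach is approached as far as the arm can. A call is refused whole if a number of a shift passes 5 or a number of a turn 1, either way. A call with a gripper value outside its range is refused whole. The fingers move at their own pace and stop on an object; the grip force is fixed at half the most. Time passes only in rows, so rows that do not move let the fingers close. It gives the time, the measured TCP pose, the force, the opening and the grip force at its end, in the units of the state.
- readout.get_obs(): the state, without advancing time (a new reading comes with each control period).
- optics.snapshot(name): name is "scene" or "top" or "wrist"; returns the picture (400x640x3 uint8, red, green, blue); there is no depth.
- optics.camera_info(name): a dict with "fov_y" (degrees; the focal length in pixels is half the picture's height over the tangent of half this angle, whatever the lens; pixels are square), "cx", "cy" (the principal point, pixels), "dist_coeffs" ([k1, k2, p1, p2, k3] as OpenCV has them; the pictures are not rectified), "T" (4x4, takes a point from camera to world coordinates). Camera axes: x right, y down, z forward; pixel columns grow to the right and rows downward; lengths in m; the calibration is good to about 2 mm. A picture is of the moment at which its call begins: read the wrist's pose just before it. camera_info takes no time and is no camera call; for the wrist camera it gives the pose at the moment of the call.
- r.hand_in(): hands the job in; it is judged then, once.
The state is a dict: "clock": time; "qpos": joint angles; "qd": joint speeds; "joint_efforts": joint torques, N m; "eef_pos": TCP position; "orientation": TCP orientation; "wrist_force": force on the tool from outside, world axes, zero at the start; "torque": the same for the moment, N m; "gripper_width": finger opening in m; "finger_force": force on a finger pad.
Only numpy, scipy, OpenCV 4.12 (cv2) and the standard library are available. Lean on these libraries where they do the work, as an engineer would, in place of code of your own. Each camera call takes 0.05 s, during which the arm holds its last target. There are 200 camera calls.

## Task

With the fingertips, sweep the three black ferrules across the bench into the open mouth of the low pale metal pan, so that each ends at rest past the pan's sloping lip; it does not matter whether they stand or lie. Only push them along the surface, never pick them up. Leave the red ferrule standing where it is, and do not shift the sanding block, club head, hex keys or glue tube.

Things in the scene. Friction and masses are not known exactly. Their poses are not given: they have to be found in the camera images.
- pan: low open-fronted pale aluminium sweeping pan, fixed to the bench. Outside 130 mm deep (its x), 200 mm wide (its y); origin at the centre of its underside, on the bench; +x points from the open mouth (x = -65 mm, no wall there) to the back wall. Side and back walls 3 mm thick, 33 mm high with their rolled rim
- pan_mouth (a point): middle of the pan's mouth edge, at bench level; axes as the pan's. From here the lip slopes up over the first 20 mm inwards, from bench level to the flat floor 2 mm above the bench
- pan_floor (a point): middle of the pan's flat floor (110 mm by 194 mm), on its top face; axes as the pan's
- ferrule_1: black tapered ferrule (a small plastic sleeve, solid here), 14 mm diameter, 22 mm tall, about 15 g, standing upright loose on the bench; if it is knocked over it can roll. To be swept. Origin at the centre of its underside, z up along it
- ferrule_2: black tapered ferrule (a small plastic sleeve, solid here), 14 mm diameter, 22 mm tall, about 15 g, standing upright loose on the bench; if it is knocked over it can roll. To be swept. Origin at the centre of its underside, z up along it
- ferrule_4: black tapered ferrule (a small plastic sleeve, solid here), 14 mm diameter, 22 mm tall, about 15 g, standing upright loose on the bench; if it is knocked over it can roll. To be swept. Origin at the centre of its underside, z up along it
- ferrule_1_mid (a point): middle of black ferrule_1, on its axis, 11 mm above its underside
- ferrule_2_mid (a point): middle of black ferrule_2, on its axis, 11 mm above its underside
- ferrule_4_mid (a point): middle of black ferrule_4, on its axis, 11 mm above its underside
- ferrule_3: red tapered ferrule (a small plastic sleeve, solid here), 14 mm diameter, 22 mm tall, about 15 g, standing upright loose on the bench; if it is knocked over it can roll. To be left alone. At least 35 mm from the black ones, centre to centre. Origin at the centre of its underside, z up along it
- sanding_block: cork-coloured sanding block, 58 x 105 x 35 mm (x, y, z), loose; bystander lying beyond the ferrules as seen from the robot; origin at the centre of its underside
- iron_head: silver-grey iron club head lying flat, 79 x 88 x 11 mm, loose; bystander beyond the ferrules; origin at the centre of its underside
- hex_keys: red folding hex key set, 31 x 86 x 22 mm, loose; bystander to the left of the ferrules, behind the vice; origin at the centre of its underside
- bench_vice: blue bench vice, fixed, part of the bench and no part of the task: its body stands to the left of the ferrules at the front of the bench, 0.26 m high, all of it at y > 0.07 m and x < 0.54 m in the robot's frame; keep the gripper's body clear of it. Origin at its foot
- glue_tube: yellow glue tube with a black cap, 34 x 112 x 20 mm, loose; bystander to the right of the pan; origin at the centre of its underside

How it is judged:
At the end, for the whole second after the job is handed in: Each black ferrule's middle is in the pan, past the lip (over 20 mm in from the mouth edge), between the walls, under 20 mm above the bench, at rest; the red ferrule stands within 15 mm of its start, and block, club head, hex keys and glue tube within 20 mm of theirs (x of ferrule_1_mid in the frame of pan between -0.045 and 0.065 m and y of ferrule_1_mid in the frame of pan between -0.1 and 0.1 m and height (world z) of each of ferrule_1_mid, ferrule_2_mid, ferrule_4_mid below 0.02 m and linear speed of each of ferrule_1, ferrule_2, ferrule_4 below 0.02 m/s and x of ferrule_2_mid in the frame of pan between -0.045 and 0.065 m and y of ferrule_2_mid in the frame of pan between -0.1 and 0.1 m and x of ferrule_4_mid in the frame of pan between -0.045 and 0.065 m and y of ferrule_4_mid in the frame of pan between -0.1 and 0.1 m and distance of ferrule_3 from where it was at the start of the episode below 0.015 m and angle between ferrule_3's own z axis and vertical below 0.2 rad and distance of each of sanding_block, iron_head, hex_keys, glue_tube from where it was at the start of the episode below 0.02 m); the robot touches nothing.
It fails at once if a black ferrule is lifted (its middle more than 26 mm above the bench; 11 mm when it stands there, 13 mm in the pan) (height (world z) of any of ferrule_1_mid, ferrule_2_mid, ferrule_4_mid above 0.026 m).
It fails at once if the red ferrule is shifted more than 15 mm or knocked over (distance of ferrule_3 from where it was at the start of the episode above 0.015 m or angle between ferrule_3's own z axis and vertical above 0.4 rad).
It fails at once if the sanding block, club head, hex keys or glue tube is shifted more than 20 mm (distance of any of sanding_block, iron_head, hex_keys, glue_tube from where it was at the start of the episode above 0.02 m).
It also fails if it takes over 70 s, if anything falls off the work surface, if the arm or the gripper's body presses on something with over 40 N, if the wrist force passes 120 N, or if a joint passes its speed limit or range.

## Working session

There is one attempt and no reset: what is moved stays moved. The work goes in short steps, Python scripts to look and compute and a tool call to move; the robot and the scene stay as the last step left them, time stands still between calls to the robot, and variables do not carry over. Pictures are saved under pics/ and viewed, at most 10 in all, crops included, and the job is handed in when it is done.

Besides the shell and the picture viewer there is one more tool, called after "Request:" in YAML: its name, and indented under it one key for each argument. step_arm: Moves the arm, as the interface text tells. Its arguments: {"type":"object","properties":{"motion":{"type":"array","items":{"type":"array","items":{"type":"number"}}}},"required":["motion"]}

```bash
mkdir -p pics; python3 - <<'E'
from plant import readout, optics, r
import cv2
o=readout.get_obs(); print(o)
for n in("scene","top"):
    im=optics.snapshot(n); cv2.imwrite(f"pics/{n}0.png",im[:,:,::-1]); print(n,optics.camera_info(n))
E
```

```text
{'clock': 0.0, 'qpos': array([-1.27990866,  0.46941056, -0.04862938,  1.53371607,  0.02408427,
        1.14099139, -0.08228582]), 'qd': array([-8.82369452e-05,  1.20020447e-03,  9.84586191e-04,  1.35486792e-04,
       -8.88721974e-04,  8.08561730e-04,  1.42473031e-03]), 'joint_efforts': array([ 2.65282406e-04, -5.07971442e+01, -8.04312201e-02, -2.36154413e+01,
       -6.13718200e-02,  3.76060477e-02,  1.62293713e-04]), 'eef_pos': array([0.21197533, 0.64022384, 0.22951097]), 'orientation': array([-3.13965268e+00,  4.23507629e-05,  2.82187549e+00]), 'wrist_force': array([ 0.39640186, -0.29277366, -0.50349526]), 'torque': array([-0.02213011,  0.01008433, -0.00759681]), 'finger_force': 0.0, 'gripper_width': 0.08700245835061425}
scene {'fov_y': 55.81383030534498, 'cx': 314.9422655722518, 'cy': 195.9893018163461, 'dist_coeffs': array([-0.04075778,  0.        ,  0.        ,  0.        ,  0.        ]), 'T': array([[ 7.39225382e-01, -5.14329098e-01,  4.34754429e-01,
         7.48148699e-02],
       [-6.73458057e-01, -5.64284770e-01,  4.77532139e-01,
        -6.94259272e-01],
       [-2.83371902e-04, -6.45792751e-01, -7.63512700e-01,
         8.13395522e-01],
       [ 0.00000000e+00,  0.00000000e+00,  0.00000000e+00,
         1.00000000e+00]])}
top {'fov_y': 46.479730263977366, 'cx': 312.2438270936617, 'cy': 195.9644060516674, 'dist_coeffs': array([-0.12675186,  0.        ,  0.        ,  0.        ,  0.        ]), 'T': array([[-0.01550073, -0.98880896,  0.14837984,  0.35179665],
       [-0.99967518,  0.01832846,  0.01770896, -0.21242205],
       [-0.02023035, -0.14805714, -0.98877187,  1.27632435],
       [ 0.        ,  0.        ,  0.        ,  1.        ]])}
```

View pics/scene0.png

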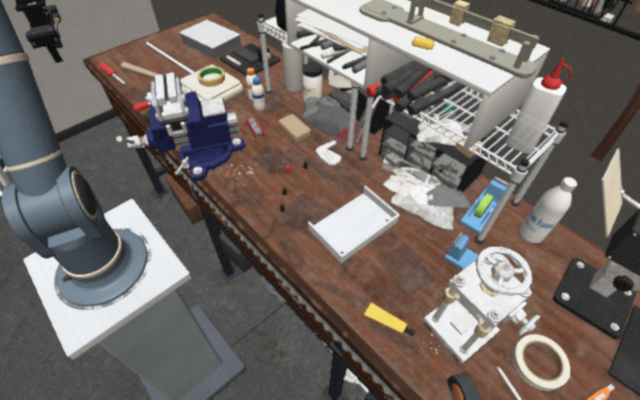

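View pics/top0.png

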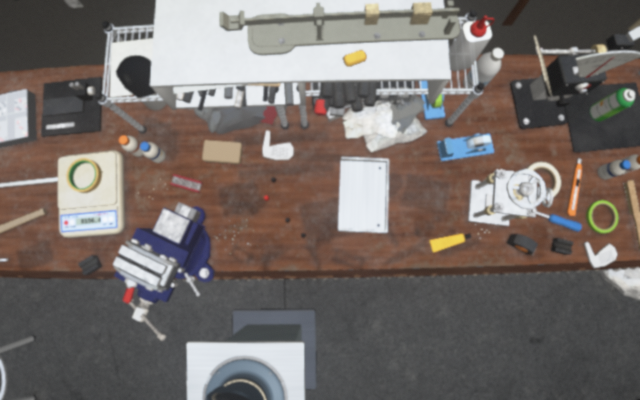

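The scene view shows the black ferrules near (305,165), (284,191) and (282,208), with red at (288,169). In the top view they are near (274,180), (288,220) and (304,235), with red at (266,197). The pan spans about (340–388, 157–232) in the top view, with its mouth on the left (+y).

```bash
cat > h.py <<'E'
import numpy as np, cv2
def K(c): 
    f=200/np.tan(np.radians(c["fov_y"]/2)); return np.array([[f,0,c["cx"]],[0,f,c["cy"]],[0,0,1]])
def ray(c,p):
    u=cv2.undistortPoints(np.array([[p]],float),K(c),c["dist_coeffs"])[0,0]
    return c["T"][:3,3], c["T"][:3,:3]@np.array([u[0],u[1],1])
def plane(c,p,z):
    o,d=ray(c,p); return o+d*(z-o[2])/d[2]
def tri(c1,p1,c2,p2):
    o1,d1=ray(c1,p1);o2,d2=ray(c2,p2)
    s=np.linalg.lstsq(np.c_[d1,-d2],o2-o1,rcond=None)[0]
    a=o1+s[0]*d1;b=o2+s[1]*d2
    return (a+b)/2,np.linalg.norm(a-b)
def proj(c,P):
    Ti=np.linalg.inv(c["T"]); rv=cv2.Rodrigues(Ti[:3,:3])[0]
    return cv2.projectPoints(np.array([P],float),rv,Ti[:3,3],K(c),c["dist_coeffs"])[0][0,0]
def blob(im,p,red=False,w=9,t=None):
    x,y=p; s=im[y-w:y+w+1,x-w:x+w+1].astype(float)
    v=(s[...,0]-s[...,1:].mean(2)) if red else 255-s.max(2)
    m=np.median(v); k=np.clip(v-m-0.4*(v.max()-m),0,None)
    n,l,st,ce=cv2.connectedComponentsWithStats((k>0).astype(np.uint8))
    j=l[np.unravel_index(k.argmax(),k.shape)]; k=k*(l==j)
    Y,X=np.mgrid[-w:w+1,-w:w+1]; return (x+(k*X).sum()/k.sum(), y+(k*Y).sum()/k.sum()),int((k>0).sum())
E
python3 - <<'E'
from h import *
from plant import optics
np.set_printoptions(precision=4,suppress=True)
cs,ct=optics.camera_info("scene"),optics.camera_info("top")
S=cv2.imread("pics/scene0.png")[:,:,::-1];T=cv2.imread("pics/top0.png")[:,:,::-1]
for n,a,b,red in (("A",(305,165),(274,180),0),("B",(284,191),(288,220),0),("C",(282,208),(304,235),0),("red",(288,169),(266,197),1)):
    pa,na=blob(S,a,red);pb,nb=blob(T,b,red)
    print(n,np.array(pa),na,np.array(pb),nb,*tri(cs,pa,ct,pb),plane(ct,pb,.011))
# pan: bright blob in top
g=cv2.inRange(T,(150,150,150),(255,255,255)); n,l,st,ce=cv2.connectedComponentsWithStats(g)
j=l[200,360]; cn=cv2.findContours((l==j).astype(np.uint8),0,2)[0][0]; box=cv2.boxPoints(cv2.minAreaRect(cn))
for p in box: print("pan",p,plane(ct,p,.0),plane(ct,p,.033))
for n,p in dict(block=(222,151),iron=(268,145),iron2=(290,158),hexr=(200,187),vice=(212,272)).items(): print(n,plane(ct,p,.01))
cv2.imwrite("pics/z.png",cv2.resize(T[130:260,200:400],None,fx=4,fy=4,interpolation=2)[:,:,::-1])
E
```

```text
A [305.1058 165.0855] 28 [273.2908 179.6227] 21 [ 0.5901 -0.0832  0.0118] 0.001980406072344146 [ 0.5894 -0.0826  0.011 ]
B [284.1265 191.235 ] 29 [287.3609 219.6269] 20 [ 0.4782 -0.1213  0.0119] 0.001701555502259645 [ 0.4776 -0.1208  0.011 ]
C [281.8757 208.0227] 32 [303.1283 235.0311] 21 [ 0.4355 -0.1638  0.012 ] 0.0017350430611751066 [ 0.4348 -0.1633  0.011 ]
red [287.6501 168.5467] 28 [265.7811 197.1568] 19 [ 0.5405 -0.0625  0.0157] 0.0010515779744744353 [ 0.5407 -0.0617  0.011 ]
pan [337.1093 230.8313] [ 0.4454 -0.2562  0.    ] [ 0.443  -0.2551  0.033 ]
pan [339.6865 156.0926] [ 0.6551 -0.2684  0.    ] [ 0.6473 -0.2669  0.033 ]
pan [389.5238 157.8112] [ 0.6476 -0.4083  0.    ] [ 0.64   -0.4032  0.033 ]
pan [386.9466 232.5499] [ 0.4381 -0.3928  0.    ] [ 0.4359 -0.3881  0.033 ]
block [0.6747 0.0627 0.01  ]
iron [ 0.6889 -0.0677  0.01  ]
iron2 [ 0.6501 -0.1293  0.01  ]
hexr [0.5729 0.1233 0.01  ]
vice [0.3377 0.0863 0.01  ]
```

View pics/z.png

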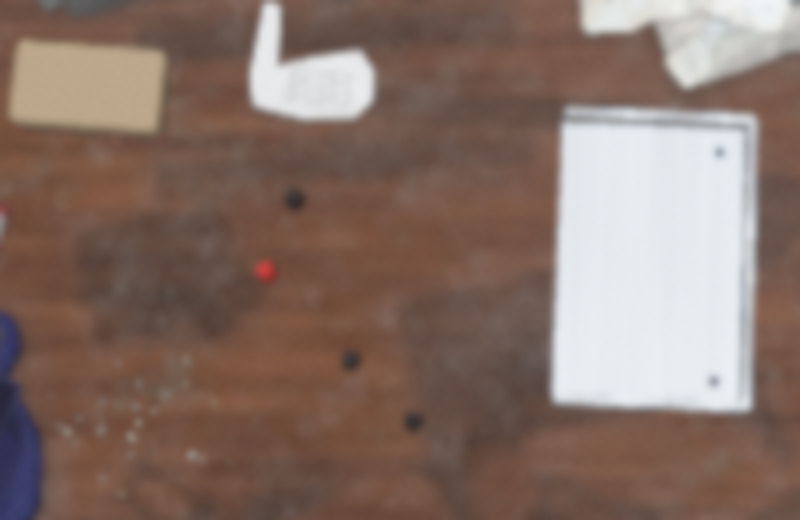

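```bash
cat > plan.py <<'E'
import numpy as np
# rows from current pose through waypoints (x,y,z,yaw_deg,step_m)
def rows(wps,jaw,start=None):
    from plant import readout
    o=readout.get_obs(); p=np.array(o["eef_pos"]); yaw=o["orientation"][2]
    out=[]
    for x,y,z,yd,st in wps:
        q=np.array([x,y,z]); dyaw=(np.radians(yd)-yaw+np.pi)%(2*np.pi)-np.pi
        n=max(1,int(np.ceil(max(np.linalg.norm(q-p)/st,abs(np.degrees(dyaw))/8-.01))))
        for k in range(n):
            d=(q-p)/n; c,s=np.cos(yaw),np.sin(yaw)
            out.append([round(100*(c*d[0]+s*d[1]),2),round(100*(s*d[0]-c*d[1]),2),round(-100*d[2],2),round(-np.degrees(dyaw/n)/8,2),jaw]); yaw+=dyaw/n
        p=q
    for i in range(0,len(out),8): print(out[i:i+8])
E
python3 - <<'E'
from plan import rows
rows([(.23,.64,.37,161.7,.045),(.5,.35,.37,130,.045),(.5,-.05,.37,100,.045),(.42,-.134,.2,120.4,.045)],.77)
E
```

```text
[[np.float64(-0.43), np.float64(0.13), np.float64(-3.51), np.float64(-0.0), 0.77], [np.float64(-0.43), np.float64(0.13), np.float64(-3.51), np.float64(-0.0), 0.77], [np.float64(-0.43), np.float64(0.13), np.float64(-3.51), np.float64(-0.0), 0.77], [np.float64(-0.43), np.float64(0.13), np.float64(-3.51), np.float64(-0.0), 0.77], [np.float64(-3.86), np.float64(-2.12), np.float64(-0.0), np.float64(0.44), 0.77], [np.float64(-3.98), np.float64(-1.88), np.float64(-0.0), np.float64(0.44), 0.77], [np.float64(-4.09), np.float64(-1.63), np.float64(-0.0), np.float64(0.44), 0.77], [np.float64(-4.18), np.float64(-1.37), np.float64(-0.0), np.float64(0.44), 0.77]]
[[np.float64(-4.26), np.float64(-1.11), np.float64(-0.0), np.float64(0.44), 0.77], [np.float64(-4.32), np.float64(-0.85), np.float64(-0.0), np.float64(0.44), 0.77], [np.float64(-4.36), np.float64(-0.58), np.float64(-0.0), np.float64(0.44), 0.77], [np.float64(-4.39), np.float64(-0.31), np.float64(-0.0), np.float64(0.44), 0.77], [np.float64(-4.4), np.float64(-0.04), np.float64(-0.0), np.float64(0.44), 0.77], [np.float64(-3.4), np.float64(-2.
[... 413 characters left out ...]
), np.float64(-0.0), np.float64(0.42), 0.77], [np.float64(-4.18), np.float64(-1.52), np.float64(-0.0), np.float64(0.42), 0.77], [np.float64(-4.26), np.float64(-1.27), np.float64(-0.0), np.float64(0.42), 0.77], [np.float64(-4.32), np.float64(-1.02), np.float64(-0.0), np.float64(0.42), 0.77], [np.float64(-1.38), np.float64(-1.87), np.float64(3.4), np.float64(-0.51), 0.77], [np.float64(-1.24), np.float64(-1.96), np.float64(3.4), np.float64(-0.51), 0.77]]
[[np.float64(-1.1), np.float64(-2.04), np.float64(3.4), np.float64(-0.51), 0.77], [np.float64(-0.95), np.float64(-2.12), np.float64(3.4), np.float64(-0.51), 0.77], [np.float64(-0.8), np.float64(-2.18), np.float64(3.4), np.float64(-0.51), 0.77]]
```

Request:
step_arm:
  motion:
    - [-0.4, 0.1, -3.5, 0, 0.77]
    - [-0.4, 0.1, -3.5, 0, 0.77]
    - [-0.4, 0.1, -3.5, 0, 0.77]
    - [-0.4, 0.1, -3.5, 0, 0.77]
    - [-3.9, -2.1, 0, 0.44, 0.77]
    - [-4.0, -1.9, 0, 0.44, 0.77]
    - [-4.1, -1.6, 0, 0.44, 0.77]
    - [-4.2, -1.4, 0, 0.44, 0.77]

```text
clock: 0.9
eef_pos: [0.3502, 0.5087, 0.3701]
orientation: [-3.141, 0.0, 2.574]
wrist_force: [1.2, 0.6, -0.4]
gripper_width: 0.031
finger_force: 0.0
```

Request:
step_arm:
  motion:
    - [-4.3, -1.1, 0, 0.44, 0.77]
    - [-4.3, -0.9, 0, 0.44, 0.77]
    - [-4.4, -0.6, 0, 0.44, 0.77]
    - [-4.4, -0.3, 0, 0.44, 0.77]
    - [-4.4, 0, 0, 0.44, 0.77]
    - [-3.4, -2.9, 0, 0.42, 0.77]
    - [-3.6, -2.7, 0, 0.42, 0.77]
    - [-3.7, -2.4, 0, 0.42, 0.77]

```text
clock: 1.7
eef_pos: [0.4993, 0.2129, 0.3699]
orientation: [-3.14, 0.0, 2.09]
wrist_force: [-0.0, -0.1, 0.1]
gripper_width: 0.0101
finger_force: 0.0
```

Request:
step_arm:
  motion:
    - [-3.9, -2.2, 0, 0.42, 0.77]
    - [-4.0, -2.0, 0, 0.42, 0.77]
    - [-4.1, -1.8, 0, 0.42, 0.77]
    - [-4.2, -1.5, 0, 0.42, 0.77]
    - [-4.3, -1.3, 0, 0.42, 0.77]
    - [-4.3, -1.0, 0, 0.42, 0.77]
    - [0, 0, 0, 0, 0.77]
    - [0, 0, 0, 0, 0.77]

```text
clock: 2.5
eef_pos: [0.4991, -0.0538, 0.3703]
orientation: [-3.141, -0.001, 1.739]
wrist_force: [0.3, 1.0, -0.0]
gripper_width: 0.0101
finger_force: 0.0
```

```bash
python3 - <<'E'
from h import *
from plant import optics,readout
c=optics.camera_info("wrist"); im=optics.snapshot("wrist"); np.savez("w1.npz",im=im,**c)
cv2.imwrite("pics/w1.png",im[:,:,::-1])
for P in [(.59,-.083,.011),(.478,-.121,.011),(.4355,-.164,.011),(.5405,-.0625,.011),(.443,-.255,.033),(.647,-.267,.033)]: print(P,proj(c,P))
E
```

```text
(0.59, -0.083, 0.011) [371.56417726 186.80586328]
(0.478, -0.121, 0.011) [299.30355635 198.05120105]
(0.4355, -0.164, 0.011) [270.0805664  218.59505538]
(0.5405, -0.0625, 0.011) [343.80462124 169.31739218]
(0.443, -0.255, 0.033) [265.94758338 274.2411465 ]
(0.647, -0.267, 0.033) [383.12853957 298.02857421]
```

View pics/w1.png

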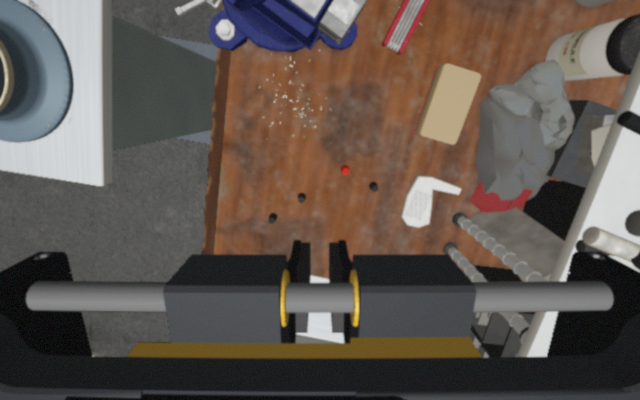

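The wrist view shows the ferrules at (272,217), (301,197) and (373,186), with red at (345,170). All are within about 2 px of prediction. I'll take plane-cast numbers from it.

```bash
python3 - <<'E'
from h import *
from plan import rows
c=dict(np.load("w1.npz")); im=c["im"]
from plant import optics
ct=optics.camera_info("top");T=cv2.imread("pics/top0.png")[:,:,::-1]
for n,a,b,red in (("A",(373,186),(274,180),0),("B",(301,197),(288,220),0),("C",(272,217),(304,235),0),("red",(345,170),(266,197),1)):
    p,k=blob(im,a,red,8); pb,_=blob(T,b,red); print(n,np.round(p,1),k,plane(c,p,.011).round(4),*tri(c,p,ct,pb))
rows([(.42,-.134,.2,119.7,.045),(.42,-.134,.05,119.7,.04),(.42,-.134,.013,119.7,.02)],.77)
E
```

```text
A [372.9 185.5] 61 [ 0.5917 -0.0806  0.011 ] [ 0.59179349 -0.08184266  0.00482443] 0.002350266824526208
B [301.5 196.4] 56 [ 0.481  -0.1177  0.011 ] [ 4.79811506e-01 -1.20316331e-01 -1.24518229e-05] 0.002360072146358468
C [272.5 217. ] 60 [ 0.4391 -0.1605  0.011 ] [ 0.43684341 -0.16348015  0.00110103] 0.0029573538258243844
red [345.1 170.4] 52 [ 0.5429 -0.0639  0.011 ] [ 0.54096888 -0.06258094  0.01754273] 0.0024280274691063962
[[np.float64(-1.34), np.float64(-1.84), np.float64(3.4), np.float64(-0.5), 0.77], [np.float64(-1.21), np.float64(-1.93), np.float64(3.4), np.float64(-0.5), 0.77], [np.float64(-1.07), np.float64(-2.01), np.float64(3.4), np.float64(-0.5), 0.77], [np.float64(-0.93), np.float64(-2.08), np.float64(3.4), np.float64(-0.5), 0.77], [np.float64(-0.78), np.float64(-2.14), np.float64(3.4), np.float64(-0.5), 0.77], [np.float64(0.0), np.float64(0.0), np.float64(3.75), np.float64(-0.0), 0.77], [np.float64(0.0), np.float64(0.0), np.float64(3.75), np.float64(-0.0), 0.77], [np.float64(0.0), np.float64(0.0), np.float64(3.75), np.float64(-0.0), 0.77]]
[[np.float64(0.0), np.float64(0.0), np.float64(3.75), np.float64(-0.0), 0.77], [np.float64(0.0), np.float64(0.0), np.float64(1.85), np.float64(-0.0), 0.77], [np.float64(0.0), np.float64(0.0), np.float64(1.85), np.float64(-0.0), 0.77]]
```

Request:
step_arm:
  motion:
    - [-1.3, -1.8, 3.4, -0.5, 0.77]
    - [-1.2, -1.9, 3.4, -0.5, 0.77]
    - [-1.1, -2.0, 3.4, -0.5, 0.77]
    - [-0.9, -2.1, 3.4, -0.5, 0.77]
    - [-0.8, -2.1, 3.4, -0.5, 0.77]
    - [0, 0, 3.5, 0, 0.77]
    - [0, 0, 3.5, 0, 0.77]
    - [0, 0, 3.0, 0, 0.77]

```text
clock: 3.35
eef_pos: [0.4209, -0.1322, 0.0987]
orientation: [-3.141, -0.001, 2.094]
wrist_force: [0.1, 1.1, -0.3]
gripper_width: 0.0099
finger_force: 0.0
```

Request:
step_arm:
  motion:
    - [0, 0, 2.5, 0, 0.77]
    - [0, 0, 2.5, 0, 0.77]
    - [0, 0, 2.0, 0, 0.77]
    - [0, 0, 1.5, 0, 0.77]
    - [0, 0, 0, 0, 0.77]
    - [0, 0, 0, 0, 0.77]

```text
clock: 3.95
eef_pos: [0.4213, -0.133, 0.0154]
orientation: [-3.141, -0.001, 2.092]
wrist_force: [0.3, 0.5, -0.1]
gripper_width: 0.0103
finger_force: 0.0
```

```bash
python3 - <<'E'
from h import *
from plan import rows
from plant import optics,readout
im=optics.snapshot("wrist"); c=optics.camera_info("wrist")
cv2.imwrite("pics/w2.png",im[:,:,::-1])
print(readout.get_obs()["eef_pos"],proj(c,(.437,-.162,.011)))
rows([(.53-.0072,-.326+.0126,.014,119.7,.01)],.77)
E
```

```text
[ 0.42166185 -0.13336055  0.01588359] [318.01741346 313.28199213]
[[np.float64(-0.98), np.float64(-0.01), np.float64(0.01), np.float64(0.0), 0.77], [np.float64(-0.98), np.float64(-0.01), np.float64(0.01), np.float64(0.0), 0.77], [np.float64(-0.98), np.float64(-0.01), np.float64(0.01), np.float64(0.0), 0.77], [np.float64(-0.98), np.float64(-0.01), np.float64(0.01), np.float64(0.0), 0.77], [np.float64(-0.98), np.float64(-0.01), np.float64(0.01), np.float64(0.0), 0.77], [np.float64(-0.98), np.float64(-0.01), np.float64(0.01), np.float64(0.0), 0.77], [np.float64(-0.98), np.float64(-0.01), np.float64(0.01), np.float64(0.0), 0.77], [np.float64(-0.98), np.float64(-0.01), np.float64(0.01), np.float64(0.0), 0.77]]
[[np.float64(-0.98), np.float64(-0.01), np.float64(0.01), np.float64(0.0), 0.77], [np.float64(-0.98), np.float64(-0.01), np.float64(0.01), np.float64(0.0), 0.77], [np.float64(-0.98), np.float64(-0.01), np.float64(0.01), np.float64(0.0), 0.77], [np.float64(-0.98), np.float64(-0.01), np.float64(0.01), np.float64(0.0), 0.77], [np.float64(-0.98), np.float64(-0.01), np.float64(0.01), np.float64(0.0), 0.77], [np.float64(-0.98), np.float64(-0.01), np.float64(0.01), np.float64(0.0), 0.77], [np.float64(-0.98), np.float64(-0.01), np.float64(0.01), np.float64(0.0), 0.77], [np.float64(-0.98), np.float64(-0.01), np.float64(0.01), np.float64(0.0), 0.77]]
[[np.float64(-0.98), np.float64(-0.01), np.float64(0.01), np.float64(0.0), 0.77], [np.float64(-0.98), np.float64(-0.01), np.float64(0.01), np.float64(0.0), 0.77], [np.float64(-0.98), np.float64(-0.01), np.float64(0.01), np.float64(0.0), 0.77], [np.float64(-0.98), np.float64(-0.01), np.float64(0.01), np.float64(0.0), 0.77], [np.float64(-0.98), np.float64(-0.01), np.float64(0.01), np.float64(0.0), 0.77]]
```

View pics/w2.png

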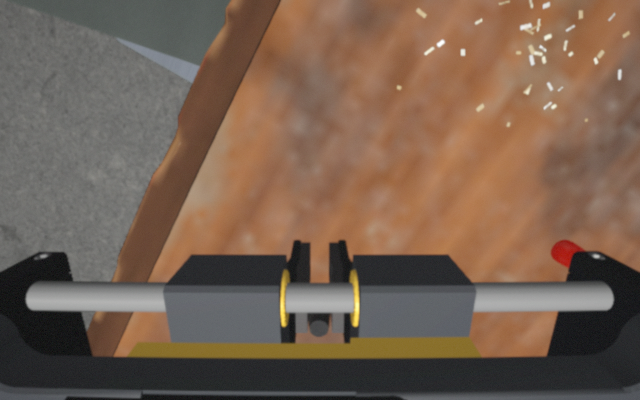

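The ferrule top is at (318,327), centred between the two fingertips. I'll push.

Request:
step_arm:
  motion:
    - [-0.5, 0, 0.2, 0, 0.77]
    - [-1, 0, 0, 0, 0.77]
    - [-0.7, 0, 0, 0, 0.77]
    - [-1, 0, 0, 0, 0.77]
    - [-1, 0, 0, 0, 0.77]
    - [-1, 0, 0, 0, 0.77]
    - [-1, 0, 0, 0, 0.77]
    - [-1, 0, 0, 0, 0.77]

```text
clock: 4.8
eef_pos: [0.4571, -0.1974, 0.0135]
orientation: [-3.142, -0.0, 2.09]
wrist_force: [-0.6, -0.5, 0.7]
gripper_width: 0.0099
finger_force: 0.4
```

Request:
step_arm:
  motion:
    - [-1, 0, 0, 0, 0.77]
    - [-1, 0, 0, 0, 0.77]
    - [-0.6, 0, 0, 0, 0.77]
    - [-0.6, 0, 0, 0, 0.77]
    - [-0.6, 0, 0, 0, 0.77]
    - [-0.6, 0, 0, 0, 0.77]
    - [-0.6, 0, 0, 0, 0.77]
    - [-0.6, 0, 0, 0, 0.77]

```text
clock: 5.6
eef_pos: [0.4848, -0.2455, 0.0135]
orientation: [3.142, -0.0, 2.09]
wrist_force: [-1.1, -0.0, 0.8]
gripper_width: 0.0098
finger_force: 0.4
```

```bash
python3 - <<'E'
from h import *
from plant import optics,readout
im=optics.snapshot("wrist"); s=optics.snapshot("top"); 
o=readout.get_obs();print(o["eef_pos"],o["wrist_force"])
cv2.imwrite("pics/m3.png",np.vstack([cv2.resize(s[130:260,220:400],(640,462),interpolation=2),im[270:400]])[:,:,::-1])
E
```

```text
[ 0.48507816 -0.24618003  0.0135912 ] [-0.09164583  0.11828257  0.10510736]
```

View pics/m3.png

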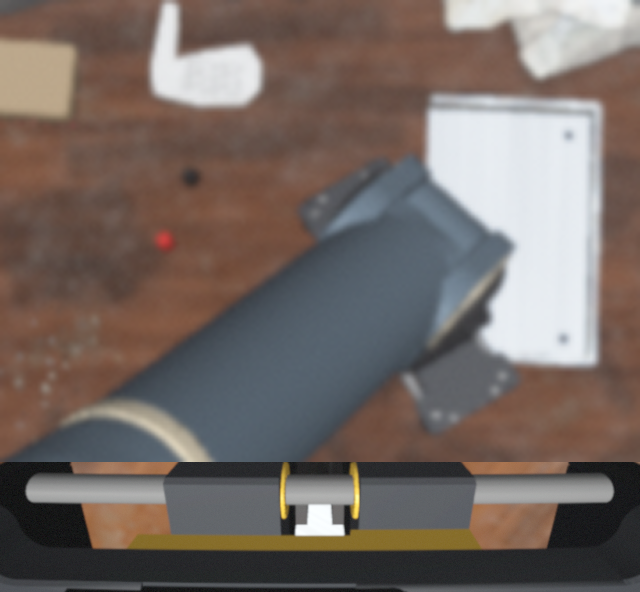

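In the wrist strip I see white pan between the fingers and no ferrule top, so it may have tipped. I'll check the scene view.

```bash
python3 - <<'E'
from h import *
from plant import optics,readout
im=optics.snapshot("wrist"); s=optics.snapshot("scene"); 
c=optics.camera_info("scene"); print(proj(c,(.485,-.246,.005)),proj(c,(.493,-.26,.007)))
cv2.imwrite("pics/m4.png",np.vstack([cv2.resize(s[140:270,240:420],(640,462),interpolation=2),cv2.resize(im[300:345,270:370],(300,135))[:,:].repeat(1,0) if 0 else cv2.resize(im[300:322+20,240:400],(640,138))])[:,:,::-1])
E
```

```text
[315.52736336 217.73245776] [321.29446026 218.77135075]
```

View pics/m4.png

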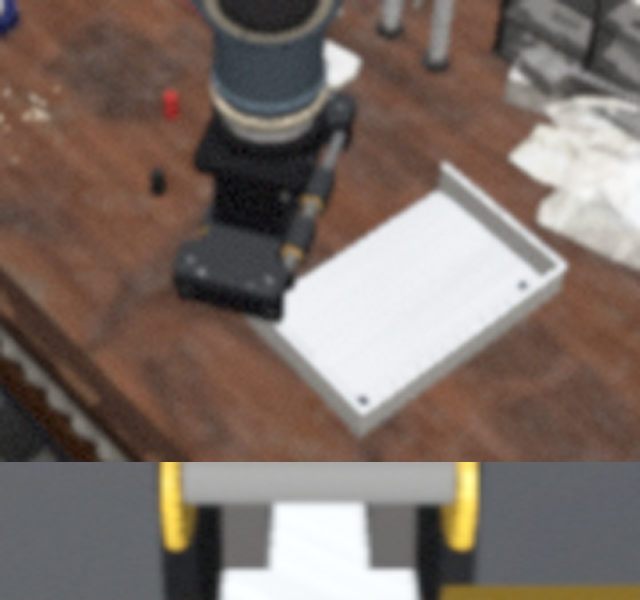

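```bash
python3 - <<'E'
from h import *
from plant import optics
c=optics.camera_info("wrist")
for r in (.007,.014,.021,.03):
  for z in (0.002,.022): print(r,z,proj(c,(.485+.495*r,-.246-.869*r,z)).round())
E
```

```text
0.007 0.002 [320. 269.]
0.007 0.022 [320. 287.]
0.014 0.002 [320. 280.]
0.014 0.022 [320. 300.]
0.021 0.002 [320. 291.]
0.021 0.022 [320. 311.]
0.03 0.002 [320. 304.]
0.03 0.022 [320. 326.]
```

The projection says a cradled ferrule would be hidden behind the rod (rows 283–312), so this is consistent. I'll carry on.

Request:
step_arm:
  motion:
    - [-1, 0, 0, 0, 0.77]
    - [-1, 0, 0, 0, 0.77]
    - [-1, 0, 0, 0, 0.77]
    - [-1, 0, 0, 0, 0.77]
    - [-1, 0, 0, 0, 0.77]
    - [-1, 0, 0, 0, 0.77]
    - [-0.9, 0, 0, 0, 0.77]
    - [-0.5, 0, 0, 0, 0.77]

```text
clock: 6.6
eef_pos: [0.5217, -0.3105, 0.0135]
orientation: [3.142, 0.001, 2.09]
wrist_force: [0.4, -0.4, 0.2]
gripper_width: 0.0102
finger_force: 0.5
```

Request:
step_arm:
  motion:
    - [0, 0, 0, 0, 0.77]
    - [1, 0, 0, 0, 0.77]
    - [2, 0, 0, 0, 0.77]
    - [2, 0, -2, 0, 0.77]
    - [2, 0, -4, 0, 0.77]
    - [2, 0, -4, 0, 0.77]
    - [3, 0, -4, 0, 0.77]
    - [3, 0, -4, 0, 0.77]

```text
clock: 7.4
eef_pos: [0.4451, -0.1773, 0.1943]
orientation: [-3.141, -0.002, 2.091]
wrist_force: [1.6, 1.2, 1.3]
gripper_width: 0.01
finger_force: 0.0
```

```bash
python3 - <<'E'
from h import *
from plan import rows
from plant import optics
s=optics.snapshot("scene");c=optics.camera_info("scene")
T=s[140:270,240:420]
print("expected C",proj(c,(.53,-.326,.013)))
cv2.imwrite("pics/m5.png",cv2.resize(T,(720,520),interpolation=2)[:,:,::-1])
rows([(.4795,-.075,.15,91,.04),(.4795,-.085,.015,91,.035)],.77)
E
```

```text
expected C [348.93464941 224.71924968]
[[np.float64(1.73), np.float64(1.96), np.float64(1.24), np.float64(0.91), 0.77], [np.float64(1.96), np.float64(1.73), np.float64(1.24), np.float64(0.91), 0.77], [np.float64(2.17), np.float64(1.47), np.float64(1.24), np.float64(0.91), 0.77], [np.float64(2.33), np.float64(1.18), np.float64(1.24), np.float64(0.91), 0.77], [np.float64(-0.25), np.float64(-0.0), np.float64(3.38), np.float64(-0.0), 0.77], [np.float64(-0.25), np.float64(-0.0), np.float64(3.38), np.float64(-0.0), 0.77], [np.float64(-0.25), np.float64(-0.0), np.float64(3.38), np.float64(-0.0), 0.77], [np.float64(-0.25), np.float64(-0.0), np.float64(3.38), np.float64(-0.0), 0.77]]
```

View pics/m5.png

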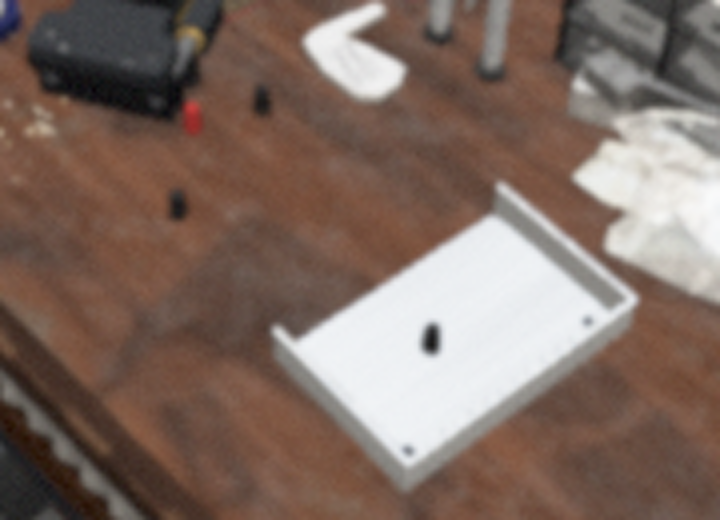

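Ferrule C stands in the pan at scene pixel (348,224), where I expected it. B next.

Request:
step_arm:
  motion:
    - [1.7, 2.0, 1.2, 0.9, 0.77]
    - [2.0, 1.7, 1.2, 0.9, 0.77]
    - [2.2, 1.5, 1.2, 0.9, 0.77]
    - [2.3, 1.2, 1.2, 0.9, 0.77]
    - [-0.25, 0, 3.5, 0, 0.77]
    - [-0.25, 0, 3.5, 0, 0.77]
    - [-0.25, 0, 2.5, 0, 0.77]
    - [0, 0, 0, 0, 0.77]

```text
clock: 8.25
eef_pos: [0.4776, -0.0864, 0.0478]
orientation: [-3.134, -0.001, 1.588]
wrist_force: [-0.6, 0.1, 0.5]
gripper_width: 0.0103
finger_force: 0.0
```

```bash
python3 - <<'E'
from h import *
from plant import optics,readout
im=optics.snapshot("wrist"); c=optics.camera_info("wrist"); o=readout.get_obs()
print(o["eef_pos"],o["orientation"],proj(c,(.4795,-.1195,.022)))
g=im[312:342,296:346].max(2); n,l,st,ce=cv2.connectedComponentsWithStats((g<70).astype(np.uint8)); print(st[1:],ce[1:]+[296,312])
E
```

```text
[ 0.47917306 -0.08674253  0.04948746] [-3.13743309e+00 -5.95760451e-04  1.58762753e+00] [319.15527875 292.03939774]
[[48  2  2 28 54]] [[344.51851852 327.01851852]]
```

Request:
step_arm:
  motion:
    - [0.1, 0, 1.5, 0, 0.77]
    - [0, 0, 1.2, 0, 0.77]
    - [0, 0, 0.9, 0, 0.77]
    - [0, 0, 0, 0, 0.77]
    - [-0.5, 0, 0, 0, 0.77]
    - [-0.7, 0, 0, 0, 0.77]
    - [-0.7, 0, 0, 0, 0.77]
    - [-1, 0, 0, 0, 0.77]

```text
clock: 9.1
eef_pos: [0.4818, -0.116, 0.0148]
orientation: [3.141, -0.0, 1.588]
wrist_force: [0.3, -0.1, 0.1]
gripper_width: 0.0102
finger_force: 0.1
```

Request:
step_arm:
  motion:
    - [-1, 0, 0, 0, 0.77]
    - [-1, 0, 0, 0, 0.77]
    - [-1, 0, 0, 0, 0.77]
    - [-1, 0, 0, 0, 0.77]
    - [-1, 0, 0, 0, 0.77]
    - [-1, 0, 0, 0, 0.77]
    - [-1, 0, 0, 0, 0.77]
    - [-1, 0, 0, 0, 0.77]

```text
clock: 9.9
eef_pos: [0.4829, -0.1961, 0.0145]
orientation: [-3.142, -0.0, 1.588]
wrist_force: [0.1, 0.4, 1.0]
gripper_width: 0.0101
finger_force: 0.2
```

Request:
step_arm:
  motion:
    - [-1, 0, 0, 0, 0.77]
    - [-0.7, 0, 0, 0, 0.77]
    - [-0.7, 0, 0, 0, 0.77]
    - [-0.7, 0, 0, 0, 0.77]
    - [-0.7, 0, 0, 0, 0.77]
    - [-0.7, 0, 0, 0, 0.77]
    - [-1, 0, 0, 0, 0.77]
    - [-1, 0, 0, 0, 0.77]

```text
clock: 10.7
eef_pos: [0.4841, -0.261, 0.0145]
orientation: [3.142, -0.0, 1.588]
wrist_force: [0.3, -0.8, 0.7]
gripper_width: 0.0098
finger_force: 0.3
```

Request:
step_arm:
  motion:
    - [-1, 0, 0, 0, 0.77]
    - [-1, 0, 0, 0, 0.77]
    - [-1, 0, 0, 0, 0.77]
    - [-1, 0, 0, 0, 0.77]
    - [-0.5, 0, 0, 0, 0.77]
    - [0, 0, 0, 0, 0.77]

```text
clock: 11.3
eef_pos: [0.4846, -0.3064, 0.0145]
orientation: [3.142, 0.001, 1.586]
wrist_force: [0.1, 0.7, 0.2]
gripper_width: 0.0098
finger_force: 0.0
```

Request:
step_arm:
  motion:
    - [1, 0, 0, 0, 0.77]
    - [2, 0, 0, 0, 0.77]
    - [3, 0, -2, 0, 0.77]
    - [3, 0, -4, 0, 0.77]
    - [3, 0, -4, 0, 0.77]
    - [3, 0, -4, 0, 0.77]
    - [3, 0, 0, 0, 0.77]
    - [0, 0, 0, 0, 0.77]

```text
clock: 12.1
eef_pos: [0.4822, -0.1192, 0.1552]
orientation: [3.14, -0.004, 1.597]
wrist_force: [0.0, 1.1, 0.8]
gripper_width: 0.0102
finger_force: 0.0
```

```bash
python3 - <<'E'
from h import *
from plan import rows
from plant import optics
s=optics.snapshot("scene");c=optics.camera_info("scene")
print("expected B",proj(c,(.483,-.32,.013)),"C",proj(c,(.53,-.326,.013)))
g=cv2.inRange(s[205:255,310:400],(0,0,0),(90,90,90)); n,l,st,ce=cv2.connectedComponentsWithStats(g)
for a,b in zip(st[1:],ce[1:]):
    if a[4]>10: print(a,b+[310,205],plane(c,b+[310,205],.013))
cv2.imwrite("pics/m6.png",cv2.resize(s[140:270,240:420],(720,520),interpolation=2)[:,:,::-1])
rows([(.591,-.08,.15,90,.04),(.591,-.046,.12,90,.04),(.591,-.046,.0135,90,.03)],.77)
E
```

```text
expected B [334.42064123 233.354036  ] C [348.93464941 224.71924968]
[36 17  3  6 14] [347.28571429 224.64285714] [ 0.52699522 -0.32292541  0.013     ]
[24 26  3  6 14] [335.         233.78571429] [ 0.48316318 -0.32195862  0.013     ]
[[np.float64(1.3), np.float64(3.68), np.float64(0.16), np.float64(0.06), 0.77], [np.float64(1.33), np.float64(3.67), np.float64(0.16), np.float64(0.06), 0.77], [np.float64(1.36), np.float64(3.66), np.float64(0.16), np.float64(0.06), 0.77], [np.float64(1.7), np.float64(-0.0), np.float64(1.5), np.float64(-0.0), 0.77], [np.float64(1.7), np.float64(-0.0), np.float64(1.5), np.float64(-0.0), 0.77], [np.float64(0.0), np.float64(0.0), np.float64(2.66), np.float64(-0.0), 0.77], [np.float64(0.0), np.float64(0.0), np.float64(2.66), np.float64(-0.0), 0.77], [np.float64(0.0), np.float64(0.0), np.float64(2.66), np.float64(-0.0), 0.77]]
[[np.float64(0.0), np.float64(0.0), np.float64(2.66), np.float64(-0.0), 0.77]]
```

View pics/m6.png

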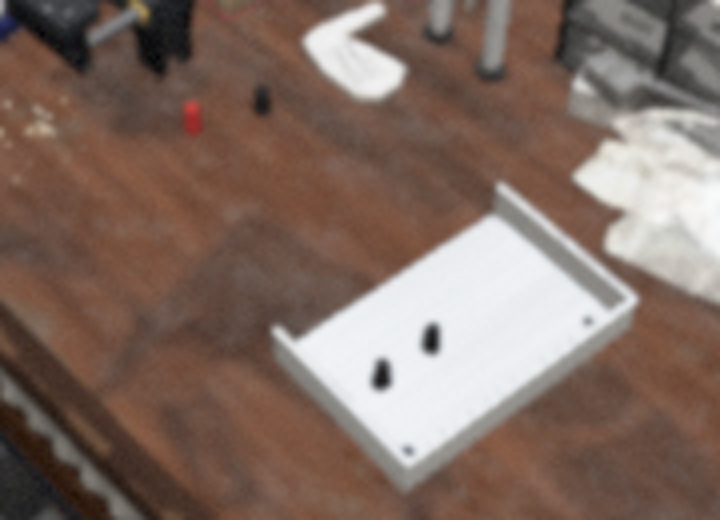

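B and C both stand in the pan at (335,234) and (347,225); A and red are untouched. A next.

Request:
step_arm:
  motion:
    - [1.3, 3.7, 0.2, 0.06, 0.77]
    - [1.3, 3.7, 0.2, 0.06, 0.77]
    - [1.4, 3.7, 0.2, 0.06, 0.77]
    - [1.7, 0, 1.5, 0, 0.77]
    - [1.7, 0, 1.5, 0, 0.77]
    - [0, 0, 2.5, 0, 0.77]
    - [0, 0, 2.5, 0, 0.77]
    - [0, 0, 0, 0, 0.77]

```text
clock: 12.95
eef_pos: [0.5894, -0.0505, 0.0647]
orientation: [-3.133, 0.0, 1.562]
wrist_force: [-0.5, 0.7, 0.4]
gripper_width: 0.0101
finger_force: 0.0
```

```bash
python3 - <<'E'
from plan import rows
from plant import readout
print(readout.get_obs()["eef_pos"])
rows([(.591,-.045,.0135,90,.015)],.77)
E
```

```text
[ 0.58936766 -0.05053879  0.06466066]
[[np.float64(0.14), np.float64(0.04), np.float64(1.28), np.float64(-0.02), 0.77], [np.float64(0.14), np.float64(0.04), np.float64(1.28), np.float64(-0.02), 0.77], [np.float64(0.14), np.float64(0.04), np.float64(1.28), np.float64(-0.02), 0.77], [np.float64(0.14), np.float64(0.04), np.float64(1.28), np.float64(-0.02), 0.77]]
```

Request:
step_arm:
  motion:
    - [0.1, 0, 1.3, 0, 0.77]
    - [0.1, 0, 1.3, 0, 0.77]
    - [0.1, 0, 1.3, 0, 0.77]
    - [0.1, 0, 1.2, 0, 0.77]
    - [0, 0, 0, 0, 0.77]
    - [0, 0, 0, 0, 0.77]

```text
clock: 13.55
eef_pos: [0.5927, -0.0465, 0.0173]
orientation: [-3.141, 0.0, 1.562]
wrist_force: [-0.5, 0.6, -0.0]
gripper_width: 0.01
finger_force: 0.0
```

Request:
step_arm:
  motion:
    - [0, -0.1, 0.3, 0, 0.77]
    - [-0.5, 0, 0, 0, 0.77]
    - [-0.7, 0, 0, 0, 0.77]
    - [-0.7, 0, 0, 0, 0.77]
    - [-1, 0, 0, 0, 0.77]
    - [-1, 0, 0, 0, 0.77]
    - [-1, 0, 0, 0, 0.77]
    - [-1, 0, 0, 0, 0.77]

```text
clock: 14.35
eef_pos: [0.5912, -0.1066, 0.0146]
orientation: [3.141, 0.0, 1.562]
wrist_force: [-0.2, 0.1, 0.4]
gripper_width: 0.0101
finger_force: 0.1
```

Request:
step_arm:
  motion:
    - [-1, 0, 0, 0, 0.77]
    - [-1, 0, 0, 0, 0.77]
    - [-1, 0, 0, 0, 0.77]
    - [-1, 0, 0, 0, 0.77]
    - [-1, 0, 0, 0, 0.77]
    - [-1, 0, 0, 0, 0.77]
    - [-1, 0, 0, 0, 0.77]
    - [-1, 0, 0, 0, 0.77]

```text
clock: 15.15
eef_pos: [0.5906, -0.1862, 0.0145]
orientation: [-3.142, -0.0, 1.562]
wrist_force: [1.2, 0.6, -0.5]
gripper_width: 0.0103
finger_force: 0.1
```

Request:
step_arm:
  motion:
    - [-1, 0, 0, 0, 0.77]
    - [-1, 0, 0, 0, 0.77]
    - [-1, 0, 0, 0, 0.77]
    - [-0.7, 0, 0, 0, 0.77]
    - [-0.7, 0, 0, 0, 0.77]
    - [-0.7, 0, 0, 0, 0.77]
    - [-0.7, 0, 0, 0, 0.77]
    - [-0.7, 0, 0, 0, 0.77]

```text
clock: 15.95
eef_pos: [0.5901, -0.2508, 0.0145]
orientation: [-3.142, -0.0, 1.563]
wrist_force: [-0.3, 0.7, -0.5]
gripper_width: 0.0101
finger_force: 0.2
```

Request:
step_arm:
  motion:
    - [-1, 0, 0, 0, 0.77]
    - [-1, 0, 0, 0, 0.77]
    - [-1, 0, 0, 0, 0.77]
    - [-1, 0, 0, 0, 0.77]
    - [-0.6, 0, 0, 0, 0.77]
    - [0, 0, 0, 0, 0.77]
    - [0, 0, 0, 0, 0.77]

```text
clock: 16.65
eef_pos: [0.5896, -0.2963, 0.0143]
orientation: [-3.141, -0.0, 1.562]
wrist_force: [-0.4, -0.5, -0.2]
gripper_width: 0.0104
finger_force: 0.0
```

Request:
step_arm:
  motion:
    - [1, 0, 0, 0, 0.77]
    - [2, 0, 0, 0, 0.77]
    - [3, 0, -2, 0, 0.77]
    - [3, 0, -4, 0, 0.77]
    - [3, 0, -4, 0, 0.77]
    - [3, 0, -4, 0, 0.77]
    - [3, 0, -4, 0, 0.77]
    - [0, 0, 0, 0, 0.77]

```text
clock: 17.45
eef_pos: [0.5951, -0.1099, 0.1999]
orientation: [3.131, -0.003, 1.572]
wrist_force: [-0.5, 0.3, -0.3]
gripper_width: 0.0104
finger_force: 0.0
```

```bash
python3 - <<'E'
from h import *
from plant import optics
s=optics.snapshot("scene");c=optics.camera_info("scene")
g=cv2.inRange(s[180:255,310:400],(0,0,0),(90,90,90)); n,l,st,ce=cv2.connectedComponentsWithStats(g)
for a,b in zip(st[1:],ce[1:]):
    if a[4]>8: print(a,b+[310,180],plane(c,b+[310,180],.013))
p,k=blob(s,(288,169),True); print("red",p,k)
cv2.imwrite("pics/m7.png",cv2.resize(s[100:270,220:420],(706,600),interpolation=2)[:,:,::-1])
E
```

```text
[49 28  3  5 12] [360.25       210.08333333] [ 0.58726142 -0.3125852   0.013     ]
[36 42  3  6 14] [347.28571429 224.64285714] [ 0.52699522 -0.32292541  0.013     ]
[24 51  3  6 14] [335.         233.78571429] [ 0.48316318 -0.32195862  0.013     ]
red (np.float64(287.6484101627872), np.float64(168.51818043511335)) 29
```

View pics/m7.png

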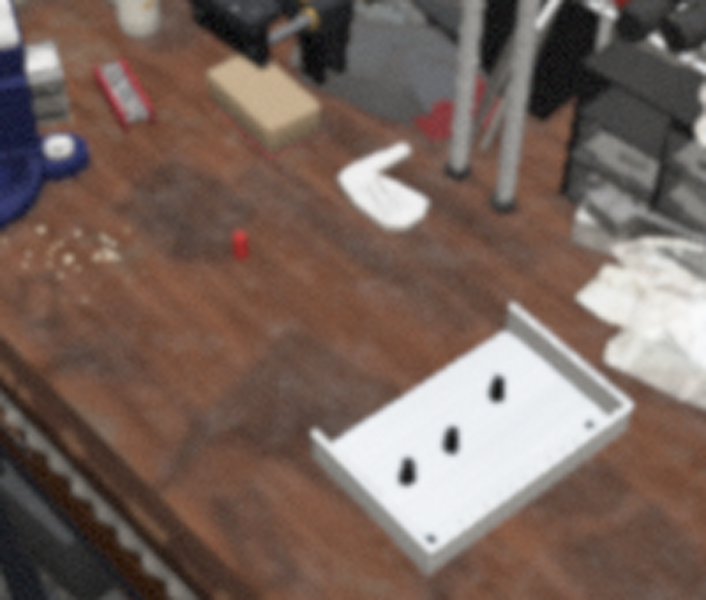

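All three black ferrules stand in the pan, at scene pixels (360,210), (347,225) and (335,234). Each is about 45 mm or more past the mouth, and red is unmoved at (287.6,168.5).

```bash
python3 -c "
from plant import r
print(r.hand_in())"
```

```text
the job is handed in; nothing more can be done
None
```

I swept all three black ferrules into the pan, where they stand about 45 mm or more past the mouth edge. The red ferrule has not moved, and the arm touched nothing but the black ferrules. I handed the job in at about 17.5 s, and the hand-in returned no verdict.

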